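# Blank, then third cell on the spectrophotometer's cell changer

### The job

The tube rack stands in front of the spectrophotometer's cell-changer knob: first slide it along the bench, without lifting or tipping it, to the middle of the bench pad and in line with it. The last user left the changer anywhere, so then push the black knob fully home until it clicks in at the first cell (the blank) and let go of it for a moment; then pull it out by two clicks, so that the third cell clicks in, and leave it there. Do not disturb the other things on the bench.

Things in the scene. Friction and masses are not known exactly. Their poses are not given: they have to be found in the camera images.
- instrument: Bench spectrophotometer, 340 deep x 440 wide, fixed. Origin on the bench under the hole where the changer rod leaves the front face; x points into the case, square to the face, y to the robot's left. Face: plane x=0, y -120 to +320 mm. Above the rod (y -120 to +40) the top is flat at 120 mm, with a shut dark lid up to 138 from x 63 on; left of y +40 a console slopes from about 115 up to 185.
- changer: Cell-changer rod (10 mm thick) with black knob; slides along the instrument's x, axis 70 mm above the bench. Its x in the instrument's frame is 0 at nominal home, negative pulled out. Four notches 22 mm apart: cell 1 (home) pushed in, 1.5 mm short of a hard stop; cells 2, 3, 4 one, two, three clicks out. Friction 1.5 N; leaving a notch takes 8 to 12 N. Starts 11 to 38 mm out.
- knob_grip (a point): Middle of the knob, on the rod axis: a plain cylinder 30 mm in diameter, 36 mm long along the rod. The grip point, 38 mm in front of the changer's origin, so nominally 38 mm from the face at home and 82 mm at cell 3.
- index (a joint): Sprung index ball inside the case (not visible), m: 0 in a notch, 0.0025 riding between notches. Its block, with the stop, is set individually in each instrument: all notches lie up to 7 mm further in or out than nominal (0, 22, 44, 66 mm out) and must be felt. Within 3 mm of a notch the rod, let go, pulls itself in; elsewhere it stays.
- rack: Dark plastic tube rack with nine capped tubes, 60 (x) x 160 (y) mm, rack top at 60 mm, tube caps up to 88 mm, 0.35 kg; loose. Origin at the centre of its underside, z up. At the start it stands across the front of the knob, its long side roughly along the front face.
- bench_pad: Absorbent bench pad, a flat pale rectangle 150 (x) x 250 (y) mm, 1.5 mm thin, lying on the bench left or right of the rack. Fixed. Origin at its centre; its long side is y.
- clipboard: Clipboard with a paper sheet, 160 x 230 mm, 4 mm thin with a steel clip 9 mm high at its +y end, on the other side from the pad. Fixed; origin at its centre.
- reagent_small: Bystander: white bottle, 42 mm diameter, 85 high, beside the knob on its left. Origin at the centre of its foot.
- specimen_jar: Bystander: clear jar, 42 mm diameter, 50 high, to the right of the knob. Origin at the centre of its foot.
- reagent_brown: Bystander: brown bottle, 62 mm diameter, 105 high. Origin at the centre of its foot.
- beaker: Bystander: glass beaker, 70 mm diameter, 90 high. Origin at the centre of its foot.
- cuvette_box: Bystander: closed box 70 x 110 x 44 mm. Origin at the centre of its underside.
- pipette: Bystander: hand pipette lying flat, 285 mm long along its x, 24 mm thick. Origin in its middle, on the bench.
- timer: Bystander: flat dark timer, 60 x 75 x 20 mm. Origin at the centre of its underside.
Mind the look-alikes: they are no part of the job. What is shaped like the rack but blue or purple is not meant.

How it is judged:
By the outcome, as a careful person would: the job done as asked, in the order asked, and still so for the second after the job is handed in, with the robot touching nothing.
It also fails if it takes over 64 s, if anything falls off the work surface, if the arm or the gripper's body presses on something with over 40 N, if the wrist force passes 120 N, or if a joint passes its speed limit or range.

### The arm

A 6-joint arm with a two-finger parallel gripper is mounted at the origin on the work surface. World frame = base frame: x ahead of the robot, y to its left, z up, the work surface at z = 0. Lengths are in m, angles in degrees, forces in N, time in s.
With the tool pointing down it reaches from about 0.25 to 0.725 m from the base axis. Payload 9.7 kg.
Tool frame: the origin (TCP) lies on the centre line of the jaws, within the pads' length; the fingertips stand tip_extent ahead of it and the grasp point (between the pads) lies 3 mm ahead of it (tip_extent is the distance from the TCP to the fingertips, in m); z points along the fingers, y is the line along which they close (so a half turn about z gives the same grasp; the last joint's range is limited). The gripper opens to 85 mm and grips with 20 to 120 N. Pads are 22 mm wide; open, the fingers measure 114 mm over their backs; the gripper's body (76 mm by 85 mm) begins 54 mm behind the grasp point. The pads swing forward as they close: fully open they stand 13 mm farther back than shut.
Start: joints at [63.14, 4.979, 10.078, 95.1, 0, 90], TCP at [0.248, 0.491, 0.253] pointing down, gripper open.
Joint ranges: [-179.16, 179.16], [-48.56, 103.87], [-65.8, 70.77], [-126.05, 130.52], [-82.76, 87.17], [-180, 180]. Speed limits (degrees/s): [127.2, 127.2, 147.25, 180, 180, 180].

### API

Orientations are given as [roll, pitch, yaw] about the fixed x, y, z axes, in that order (R = Rz(yaw) Ry(pitch) Rx(roll)).
In Python, from workcell import * gives the robot as it stands.
- The arm moves only by the tool servo_tool, never from a script. Its argument "rows" is a list of rows, each an object with "offset": the shift along the tool's x, y, z as a fraction of full scale, a list of three; "yaw": the turn about the tool's z as a fraction of full scale; "claw": the closure, from 0 (fully open) to 1 (shut). A call has 1 to 12 rows; each row is the pose to reach, as a shift and turn from the pose commanded when the call began, along the tool's axes at that moment, turning the shorter way round; what a row does not reach only later rows make up. Full scale, the value 1, is 0.1 m for a shift and pi rad for a turn. A row lasts 1/8 s, in which the tool goes at most 62.5 mm and 10.7 degrees, less where a joint would pass 70% of its speed; a pose out of reach is approached as far as the arm can. A call with a number of a shift or a turn outside -1 to 1 is refused whole. A call with a gripper value outside its range is refused whole. The fingers move at their own pace and stop on an object; "squeeze" is the grip in N (left out, the last holds). Time passes only in rows, so rows that repeat a pose let the fingers close. It gives the time, the measured TCP pose, the force, the opening and the grip force at its end, in the units of the state.
- get_obs(): the state, without advancing time (a new reading comes with each control period).
- camera(name): name is "scene" or "top" or "wrist"; returns (picture, depth): 420x560x3 uint8, red, green, blue; 420x560 float32, m along the optical axis (not along the pixel's ray), 0 where there is no reading.
- camera_info(name): a dict with "fx", "fy", "cx", "cy" (pixels), "cam_to_world" (4x4, takes a point from camera to world coordinates); the wrist camera has in their place "hand_eye" (4x4, takes a point from camera to tool coordinates, whose origin is the TCP and whose axes are the flange's). Camera axes: x right, y up, looking along -z (the intrinsics and any distortion apply to the point x, -y, -z); pixel columns grow to the right and rows downward; lengths in m; the calibration is good to about 2 mm. A picture is of the moment at which its call begins: read the wrist's pose just before it. camera_info takes no time and is no camera call.
- job_done(): hands the job in; it is judged then, once.
The state is a dict: "time": time; "q": joint angles; "qd": joint speeds; "joint_efforts": joint torques, N m; "ee_pos": TCP position; "tcp_rot": TCP orientation; "wrist_force": force on the tool from outside, world axes, zero at the start; "torque": the same for the moment, N m; "opening": finger opening in m; "grasp_force": force on a finger pad.
Only numpy, scipy, OpenCV 4.12 (cv2) and the standard library are available. Lean on these libraries where they do the work, as an engineer would, in place of code of your own. Each camera call takes 0.05 s, during which the arm holds its last target. There are 200 camera calls.

## Working session

There is one attempt and no reset: what is moved stays moved. The work goes in short steps, Python scripts to look and compute and a tool call to move; the robot and the scene stay as the last step left them, time stands still between calls to the robot, and variables do not carry over. Pictures are saved under pics/ and viewed, at most 10 in all, crops included, and the job is handed in when it is done.

Besides the shell and the picture viewer there is one more tool, called after ">>>" as a command line: name --argument value ..., lists and objects as JSON in quotes. servo_tool: Moves the arm, as the interface text tells. Its arguments: {"type":"object","properties":{"rows":{"type":"array"},"squeeze":{"type":"number"}},"required":["rows"]}

```bash
mkdir -p pics; ls
python3 - <<'E'
from workcell import *
import cv2,numpy as np
o=get_obs();print(o)
for n in ("top","scene"):
    p,d=camera(n);cv2.imwrite(f"pics/{n}0.png",p[...,::-1]);np.savez(f"pics/{n}0.npz",p=p,d=d);i=camera_info(n);print(n,i)
print(camera_info("wrist"))
E
```

```text
pics
{'time': 0.0, 'q': array([6.31388811e+01, 5.01090711e+00, 1.00338260e+01, 9.50980270e+01,
       5.96724405e-04, 8.99997928e+01]), 'qd': array([-0.02057355, -0.00974643,  0.02285774,  0.05149458,  0.00840349,
       -0.02558243]), 'joint_efforts': array([ 2.64500068e-04, -5.20389569e+01,  4.64802825e+01,  1.61802757e-02,
        1.24253742e-05, -2.45913600e-05]), 'ee_pos': array([0.24841647, 0.49048632, 0.25257926]), 'tcp_rot': array([-1.79924892e+02, -5.96995507e-04,  1.53139088e+02]), 'wrist_force': array([-0.59795712, -0.28738346,  0.0086103 ]), 'torque': array([ 0.0055543 , -0.01783724, -0.01063226]), 'grasp_force': 0.0, 'opening': 0.08531242530724113}
top {'fx': 485.58419461575653, 'fy': 485.58419461575653, 'cx': 284.2094333956636, 'cy': 209.47935390672345, 'cam_to_world': array([[ 0.00645918,  0.98232165, -0.18708943,  0.18253631],
       [-0.9998204 ,  0.00967763,  0.01629449,  0.01525714],
       [ 0.01781702,  0.18695058,  0.98220773,  1.81146199],
       [ 0.        ,  0.        ,  0.        ,  1.        ]])}
scene {'fx': 402.6354987661555, 'fy': 402.6354987661555, 'cx': 277.04011038449585, 'cy': 206.7649998138753, 'cam_to_world': array([[ 0.3367531 , -0.78510448,  0.51981565,  1.15952991],
       [ 0.94159131,  0.28182846, -0.18433266, -0.21120041],
       [-0.00177845,  0.55152849,  0.83415416,  1.11376183],
       [ 0.        ,  0.        ,  0.        ,  1.        ]])}
{'fx': 373.83320103040217, 'fy': 373.83320103040217, 'cx': 272.29803762304385, 'cy': 210.84159633400864, 'hand_eye': array([[ 7.87614610e-04,  9.61854735e-01,  2.73559590e-01,
         6.95990851e-02],
       [ 9.99999273e-01, -1.00734045e-03,  6.62748283e-04,
         1.10338809e-03],
       [ 9.13035215e-04,  2.73558869e-01, -9.61854829e-01,
        -1.21467974e-01],
       [ 0.00000000e+00,  0.00000000e+00,  0.00000000e+00,
         1.00000000e+00]])}
```

View pics/top0.png

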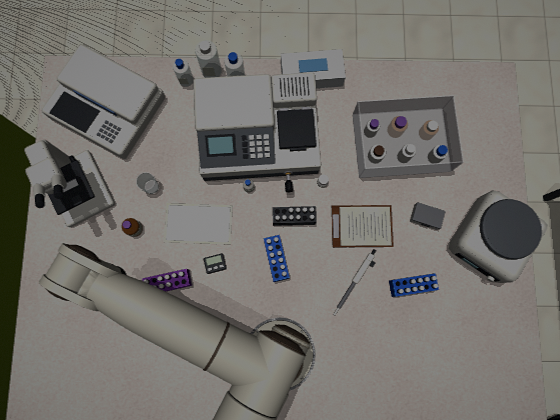

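View pics/scene0.png

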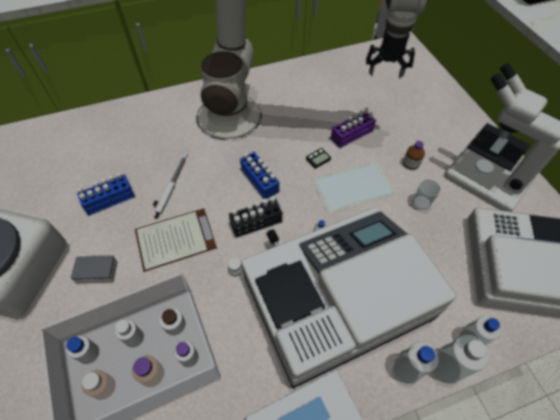

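Top view: the robot's base is at the bottom centre. Candidates for the rack are black (294,215), blue (277,258), blue (414,285) and purple (165,281). I choose the black one, across the front of the knob (290,186). The pad is at (200,224), the clipboard at (362,226), the white bottle at (249,186), the jar at (323,181), and the timer at (214,263). The scene view agrees: black rack (256,218), knob (272,237), pad (353,186).

```bash
cat > h.py <<'E'
import numpy as np,cv2
from workcell import *
def ray(info,uv,T=None):
    T=info["cam_to_world"] if T is None else T
    uv=np.atleast_2d(uv).astype(float)
    d=np.c_[(uv[:,0]-info["cx"])/info["fx"],-(uv[:,1]-info["cy"])/info["fy"],-np.ones(len(uv))]
    return T[:3,3],d@T[:3,:3].T
def onz(info,uv,z,T=None):
    o,d=ray(info,uv,T); return o+d*((z-o[2])/d[:,2])[:,None]
def cloud(info,depth,T=None):
    v,u=np.mgrid[:depth.shape[0],:depth.shape[1]]
    o,d=ray(info,np.c_[u.ravel(),v.ravel()],T)
    return (o+d*depth.reshape(-1,1)).reshape(*depth.shape,3)
E
python3 - <<'E'
from h import *
z=np.load("pics/top0.npz");p,d=z["p"],z["d"];i=camera_info("top")
c=p[150:300,150:390,::-1];cv2.imwrite("pics/crop1.png",cv2.resize(c,None,fx=3.3,fy=3.3,interpolation=cv2.INTER_CUBIC))
X=cloud(i,d)
for n,uv in dict(rack=(294,215),pad=(200,224),knob=(290,186),bot=(249,186),jar=(323,181),bench=(250,300),timer=(214,263),face=(270,174),blue=(277,258)).items():
    print(n,X[uv[1],uv[0]].round(3),p[uv[1],uv[0]])
hsv=cv2.cvtColor(p,cv2.COLOR_RGB2HSV)
# rack: dark
m=((p.max(2)<60)&(X[...,2]>0.03)).astype(np.uint8);m[:203]=0;m[230:]=0;m[:,:265]=0;m[:,325:]=0
m=cv2.morphologyEx(m,cv2.MORPH_CLOSE,np.ones((7,7)))
r=cv2.minAreaRect(np.argwhere(m)[:,::-1].astype(np.float32));print("rack",r,onz(i,cv2.boxPoints(r),.06).round(3))
print(p[205:245:3,170],p[224,155:240:4])
E
```

```text
rack [ 0.497 -0.05   0.053] [35 36 38]
pad [0.468 0.302 0.002] [139 139 139]
knob [ 0.6   -0.034  0.08 ] [15 15 18]
bot [0.603 0.117 0.06 ] [93 91 87]
jar [ 0.627 -0.158  0.054] [139 138 139]
bench [ 0.189  0.108 -0.002] [136 132 126]
timer [0.321 0.241 0.025] [70 75 67]
face [0.651 0.04  0.055] [11 14 15]
blue [0.338 0.011 0.06 ] [ 27  61 130]
rack ((293.9891357421875, 215.06280517578125), (17.169635772705078, 42.411746978759766), 88.56790161132812) [[ 0.525  0.029  0.06 ]
 [ 0.53  -0.127  0.06 ]
 [ 0.467 -0.128  0.06 ]
 [ 0.461  0.027  0.06 ]]
[[120 120 119]
 [139 139 139]
 [138 138 138]
 [138 138 138]
 [139 138 139]
 [138 138 138]
 [139 139 139]
 [138 138 138]
 [139 139 138]
 [138 138 138]
 [138 138 138]
 [138 138 138]
 [139 138 127]
 [138 134 129]] [[138 139 134]
 [138 138 133]
 [138 129 124]
 [126 125 125]
 [138 137 138]
 [139 139 139]
 [139 139 138]
 [139 139 139]
 [138 138 138]
 [139 138 139]
 [139 138 138]
 [138 138 138]
 [139 139 140]
 [139 139 139]
 [138 137 138]
 [139 138 139]
 [139 139 139]
 [140 140 140]
 [140 140 140]
 [139 137 132]
 [139 137 132]
 [139 130 125]]
```

View pics/crop1.png

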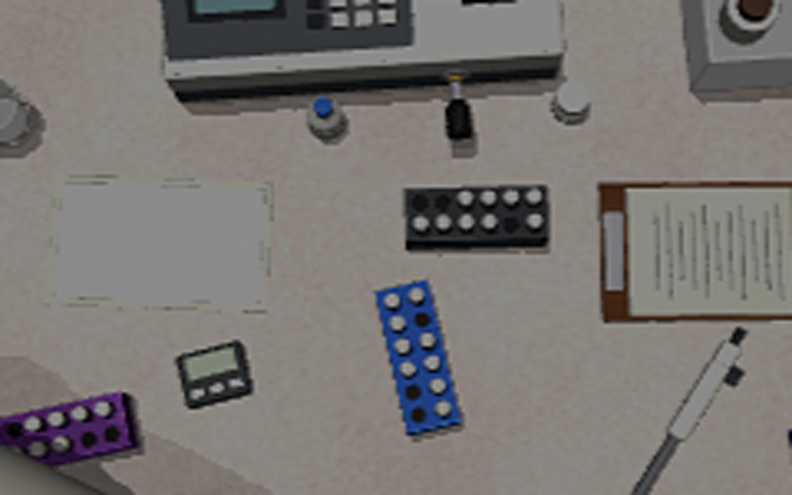

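Crop: the black rack spans (405,187)-(549,248), with nine caps, across the front of the knob (458,115). It is the right one. I go over the pad for a closer measurement.

>>> servo_tool --rows '[{"offset":[-0.3,0.15,-0.15],"yaw":0.06,"claw":0},{"offset":[-0.8,0.4,-0.3],"yaw":0.12,"claw":0},{"offset":[-0.8,0.4,-0.3],"yaw":0.18,"claw":0},{"offset":[-0.8,0.4,-0.3],"yaw":0.24,"claw":0},{"offset":[-0.8,0.4,-0.3],"yaw":0.3,"claw":0},{"offset":[-0.8,0.4,-0.3],"yaw":0.35,"claw":0},{"offset":[-0.8,0.4,-0.3],"yaw":0.35,"claw":0}]'

```text
time: 0.98
ee_pos: [0.3379, 0.4902, 0.2829]
tcp_rot: [-180.0, 0.0, 90.2]
wrist_force: [-0.5, -0.4, -0.8]
opening: 0.0852
grasp_force: 0.0
```

>>> servo_tool --rows '[{"offset":[-0.5,0.5,0],"yaw":0,"claw":0},{"offset":[-1,1,0],"yaw":0,"claw":0},{"offset":[-1,1,0],"yaw":0,"claw":0},{"offset":[-1,1,0],"yaw":0,"claw":0}]'

```text
time: 1.48
ee_pos: [0.4387, 0.3899, 0.2831]
tcp_rot: [-180.0, 0.0, 90.2]
wrist_force: [-1.1, 1.4, -0.4]
opening: 0.0853
grasp_force: 0.0
```

```bash
cat >> h.py <<'E'
from scipy.spatial.transform import Rotation as R
def wrist(name):
    o=get_obs();p,d=camera("wrist");i=camera_info("wrist")
    T=np.eye(4);T[:3,:3]=R.from_euler("xyz",o["tcp_rot"],degrees=True).as_matrix();T[:3,3]=o["ee_pos"];T=T@i["hand_eye"]
    cv2.imwrite(f"pics/{name}.png",p[...,::-1]);np.savez(f"pics/{name}.npz",p=p,d=d,T=T);return p,d,i,T,o
E
python3 - <<'E'
from h import *
p,d,i,T,o=wrist("w1");print(o["time"],o["ee_pos"],o["tcp_rot"])
E
```

```text
1.475 [0.43868777 0.38986262 0.28311992] [-1.79978348e+02  4.04326090e-03  9.01664010e+01]
```

View pics/w1.png

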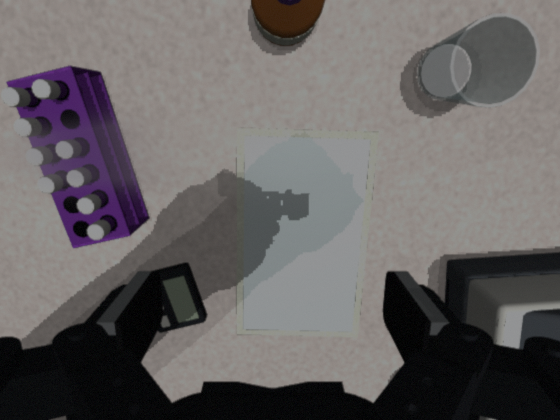

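The wrist view shows the whole pad, corners about (237,129), (378,131), (359,335), (236,335), with the arm's shadow on it. Next the rack and knob.

>>> servo_tool --rows '[{"offset":[-0.5,0.2,0],"yaw":0,"claw":0},{"offset":[-1,0.4,0],"yaw":0,"claw":0}]'

```text
time: 1.78
ee_pos: [0.4777, 0.2913, 0.283]
tcp_rot: [-180.0, -0.0, 90.4]
wrist_force: [0.7, -0.2, -0.8]
opening: 0.0854
grasp_force: 0.0
```

>>> servo_tool --rows '[{"offset":[-0.5,0,0],"yaw":0,"claw":0},{"offset":[-1,0,0],"yaw":0,"claw":0}]'

```text
time: 2.02
ee_pos: [0.478, 0.1906, 0.2831]
tcp_rot: [-180.0, -0.0, 90.3]
wrist_force: [0.9, -0.6, 0.0]
opening: 0.0853
grasp_force: 0.0
```

>>> servo_tool --rows '[{"offset":[-0.5,0,0],"yaw":0,"claw":0},{"offset":[-1,0,0],"yaw":0,"claw":0}]'

```text
time: 2.28
ee_pos: [0.4784, 0.0906, 0.2834]
tcp_rot: [180.0, -0.0, 90.4]
wrist_force: [0.1, 0.4, -0.3]
opening: 0.0855
grasp_force: 0.0
```

>>> servo_tool --rows '[{"offset":[-0.5,0,0],"yaw":0,"claw":0},{"offset":[-1,0,0],"yaw":0,"claw":0}]'

```text
time: 2.52
ee_pos: [0.479, -0.0094, 0.2834]
tcp_rot: [180.0, -0.0, 90.4]
wrist_force: [0.6, 0.9, -0.0]
opening: 0.0853
grasp_force: 0.0
```

>>> servo_tool --rows '[{"offset":[-0.5,0,0],"yaw":0,"claw":0},{"offset":[-1,0,0],"yaw":0,"claw":0},{"offset":[-1,0,0],"yaw":0,"claw":0},{"offset":[-1,0,0],"yaw":0,"claw":0}]'

```text
time: 3.02
ee_pos: [0.4796, -0.1083, 0.2833]
tcp_rot: [-180.0, -0.0, 90.2]
wrist_force: [0.6, 0.7, 0.6]
opening: 0.0856
grasp_force: 0.0
```

Run:
```python
from h import *
z=np.load("pics/w1.npz");p=z["p"].astype(int);i=camera_info("wrist")
m=((p[...,2]-p[...,0])>0).astype(np.uint8);m[:110]=0;m[350:]=0;m[:,:225]=0;m[:,390:]=0
m=cv2.morphologyEx(m,cv2.MORPH_OPEN,np.ones((7,7)))
c=max(cv2.findContours(m,0,2)[0],key=cv2.contourArea)
W=onz(i,c[:,0],.0015,z["T"]);r=cv2.minAreaRect((W[:,:2]*1000).astype(np.float32));print("pad",r, cv2.boundingRect(c))
W=onz(i,[(237,129),(378,131),(359,335),(236,335)],.0015,z["T"]);print(W.round(3),W.mean(0))
p,d,i,T,o=wrist("w2");print(o["time"],o["ee_pos"],o["tcp_rot"])
```

```text
pad ((472.9421691894531, 309.75872802734375), (234.03793334960938, 134.30047607421875), 88.48465728759766) (243, 137, 126, 194)
[[0.401 0.435 0.002]
 [0.55  0.433 0.002]
 [0.547 0.186 0.002]
 [0.394 0.185 0.002]] [0.47320889 0.30981131 0.0015    ]
3.025 [ 0.47959153 -0.10830127  0.28326437] [-1.79995765e+02 -2.37984821e-02  9.02368732e+01]
```

View pics/w2.png

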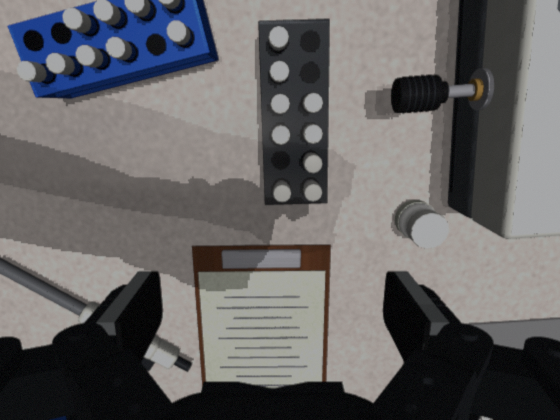

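View: black rack top corners (259,20), (329,20), (327,204), (264,205); knob (392-447, 77-113), rod into the face at (480,89); jar (425,225); clipboard (262,245) close to the rack's right end.

Run:
```python
from h import *
z=np.load("pics/w2.npz");p=z["p"];i=camera_info("wrist");T=z["T"];X=cloud(i,z["d"],T)
m=((p.max(2)<75)&(X[...,2]>.045)).astype(np.uint8);m[:10]=0;m[215:]=0;m[:,:245]=0;m[:,345:]=0
m=cv2.morphologyEx(m,cv2.MORPH_CLOSE,np.ones((25,25)))
c=max(cv2.findContours(m,0,2)[0],key=cv2.contourArea)
W=onz(i,c[:,0],.06,T);print("rack",cv2.minAreaRect((W[:,:2]*1000).astype(np.float32)),cv2.boundingRect(c))
print("knob edges",onz(i,[(392,95),(447,95),(420,77),(420,112),(480,89)],.07,T).round(4))
print("rod",X[88:92,462].round(3),"knob",X[95,400:445:8].round(3))
t=np.load("pics/top0.npz");it=camera_info("top");k=1/3.3
print("pad top",onz(it,np.array([(57,178),(271,183),(267,311),(50,302)])*k+150,.0015).mean(0))
# face line from top edge of case (z=.12)
print("face",onz(i,[(478,2),(505,233)],.12,T).round(3), X[30,495:515:5].round(3))
```

```text
rack ((499.2658386230469, -49.22589111328125), (59.39048385620117, 159.1520233154297), 1.894959807395935) (259, 19, 70, 186)
knob edges [[ 0.5818 -0.0297  0.07  ]
 [ 0.6288 -0.0295  0.07  ]
 [ 0.6041 -0.0151  0.07  ]
 [ 0.6073 -0.0436  0.07  ]
 [ 0.6562 -0.0245  0.07  ]]
rod [[ 0.638 -0.024  0.075]
 [ 0.638 -0.025  0.077]
 [ 0.638 -0.026  0.076]
 [ 0.638 -0.026  0.076]] knob [[ 0.584 -0.03   0.083]
 [ 0.59  -0.03   0.086]
 [ 0.597 -0.03   0.085]
 [ 0.603 -0.03   0.085]
 [ 0.61  -0.03   0.085]
 [ 0.616 -0.03   0.086]]
pad top [0.46987993 0.30586929 0.0015    ]
face [[ 0.62   0.03   0.12 ]
 [ 0.667 -0.137  0.12 ]] [[0.655 0.019 0.082]
 [0.654 0.018 0.09 ]
 [0.655 0.017 0.096]
 [0.654 0.016 0.103]]
```

>>> servo_tool --rows '[{"offset":[0.3,0.1,0.3],"yaw":-0.01,"claw":0},{"offset":[0.59,0.2,0.6],"yaw":-0.01,"claw":0},{"offset":[0.59,0.2,1],"yaw":-0.01,"claw":0},{"offset":[0.59,0.2,1],"yaw":-0.01,"claw":0}]'

```text
time: 3.58
ee_pos: [0.4979, -0.0485, 0.1809]
tcp_rot: [-179.7, -0.0, 92.1]
wrist_force: [0.6, 0.0, 0.4]
opening: 0.0853
grasp_force: 0.0
```

>>> servo_tool --rows '[{"offset":[0,0,0.4],"yaw":0,"claw":0},{"offset":[0,0,0.8],"yaw":0,"claw":0},{"offset":[0,0,1],"yaw":0,"claw":0},{"offset":[0,0,1],"yaw":0,"claw":0}]'

```text
time: 4.08
ee_pos: [0.4992, -0.05, 0.0838]
tcp_rot: [-180.0, -0.0, 92.0]
wrist_force: [0.4, 0.4, 0.9]
opening: 0.0856
grasp_force: 0.0
```

>>> servo_tool --rows '[{"offset":[0,0,0.15],"yaw":0,"claw":0},{"offset":[0,0,0.33],"yaw":0,"claw":0},{"offset":[0,0,0.33],"yaw":0,"claw":0}]'

```text
time: 4.45
ee_pos: [0.4983, -0.0503, 0.0487]
tcp_rot: [-179.9, -0.0, 91.9]
wrist_force: [-0.2, 0.1, 1.5]
opening: 0.0856
grasp_force: 0.0
```

>>> servo_tool --rows '[{"offset":[0,0,0],"yaw":0,"claw":0.2},{"offset":[0,0,0],"yaw":0,"claw":0.4},{"offset":[0,0,0],"yaw":0,"claw":0.5},{"offset":[0,0,0],"yaw":0,"claw":0.5},{"offset":[0,0,0],"yaw":0,"claw":0.5},{"offset":[0,0,0],"yaw":0,"claw":0.5}]' --squeeze 25

```text
time: 5.2
ee_pos: [0.4995, -0.0505, 0.0509]
tcp_rot: [180.0, 0.0, 91.9]
wrist_force: [-1.8, -0.0, 6.5]
opening: 0.0597
grasp_force: 29.7
```

>>> servo_tool --rows '[{"offset":[0.1,0,0],"yaw":0,"claw":0.5},{"offset":[0.25,-0.01,0],"yaw":0,"claw":0.5},{"offset":[0.4,-0.02,0],"yaw":0,"claw":0.5},{"offset":[0.55,-0.03,0],"yaw":0,"claw":0.5},{"offset":[0.7,-0.04,0],"yaw":0,"claw":0.5},{"offset":[0.85,-0.05,0],"yaw":0,"claw":0.5},{"offset":[1,-0.05,0],"yaw":0,"claw":0.5}]'

```text
time: 6.08
ee_pos: [0.4912, 0.0496, 0.0509]
tcp_rot: [179.9, 0.1, 91.9]
wrist_force: [1.0, -5.0, 5.5]
opening: 0.0597
grasp_force: 29.8
```

>>> servo_tool --rows '[{"offset":[0.1,0,0],"yaw":0,"claw":0.5},{"offset":[0.2,-0.01,0],"yaw":0,"claw":0.5},{"offset":[0.3,-0.02,0],"yaw":0,"claw":0.5},{"offset":[0.4,-0.02,0],"yaw":0,"claw":0.5},{"offset":[0.4,-0.02,0],"yaw":0,"claw":0.5}]'

```text
time: 6.7
ee_pos: [0.4878, 0.0903, 0.0509]
tcp_rot: [179.9, -0.1, 92.0]
wrist_force: [-0.0, 2.7, 5.4]
opening: 0.0597
grasp_force: 29.7
```

>>> servo_tool --rows '[{"offset":[0.05,0,0],"yaw":0,"claw":0.5},{"offset":[0.1,0,0],"yaw":0,"claw":0.5},{"offset":[0.15,0,0],"yaw":0,"claw":0.5},{"offset":[0.2,-0.01,0],"yaw":0,"claw":0.5}]'

```text
time: 7.2
ee_pos: [0.4863, 0.1092, 0.0509]
tcp_rot: [179.9, 0.1, 91.9]
wrist_force: [1.2, -5.6, 5.4]
opening: 0.0594
grasp_force: 29.7
```

>>> servo_tool --rows '[{"offset":[0.08,0,0],"yaw":0,"claw":0.5},{"offset":[0.16,0,0],"yaw":0,"claw":0.5},{"offset":[0.24,-0.01,0],"yaw":0,"claw":0.5},{"offset":[0.32,-0.01,0],"yaw":0,"claw":0.5}]'

```text
time: 7.7
ee_pos: [0.484, 0.1412, 0.0508]
tcp_rot: [179.9, 0.1, 91.9]
wrist_force: [0.4, -5.6, 6.9]
opening: 0.0599
grasp_force: 29.9
```

>>> servo_tool --rows '[{"offset":[0.1,0,0],"yaw":0,"claw":0.5},{"offset":[0.25,-0.01,0],"yaw":0,"claw":0.5},{"offset":[0.4,-0.01,0],"yaw":0,"claw":0.5},{"offset":[0.55,-0.02,0],"yaw":0,"claw":0.5},{"offset":[0.7,-0.02,0],"yaw":0,"claw":0.5},{"offset":[0.85,-0.03,0],"yaw":0,"claw":0.5},{"offset":[1,-0.03,0],"yaw":0,"claw":0.5}]'

```text
time: 8.57
ee_pos: [0.4775, 0.2413, 0.0509]
tcp_rot: [179.9, 0.1, 91.9]
wrist_force: [0.4, -5.8, 7.0]
opening: 0.0594
grasp_force: 29.9
```

>>> servo_tool --rows '[{"offset":[0.1,0,0],"yaw":0,"claw":0.5},{"offset":[0.25,-0.01,0],"yaw":0.005,"claw":0.5},{"offset":[0.4,-0.01,0],"yaw":0.01,"claw":0.5},{"offset":[0.55,-0.02,0],"yaw":0.015,"claw":0.5},{"offset":[0.65,-0.02,0],"yaw":0.019,"claw":0.5},{"offset":[0.69,-0.02,0],"yaw":0.019,"claw":0.5},{"offset":[0.69,-0.02,0],"yaw":0.019,"claw":0.5}]'

```text
time: 9.45
ee_pos: [0.4731, 0.3105, 0.0509]
tcp_rot: [180.0, -0.0, 88.5]
wrist_force: [-0.4, -0.6, 6.9]
opening: 0.0593
grasp_force: 29.8
```

Now open, rise, back off to the right and look at the rack on the pad.

>>> servo_tool --rows '[{"offset":[0,0,0],"yaw":0,"claw":0.2},{"offset":[0,0,0],"yaw":0,"claw":0},{"offset":[0,0,0],"yaw":0,"claw":0},{"offset":[0,0,0],"yaw":0,"claw":0},{"offset":[0,0,-0.1],"yaw":0,"claw":0},{"offset":[0,0,-0.3],"yaw":0,"claw":0},{"offset":[0,0,-0.7],"yaw":0,"claw":0},{"offset":[0,0,-1],"yaw":0,"claw":0}]'

```text
time: 10.45
ee_pos: [0.4733, 0.31, 0.1527]
tcp_rot: [179.9, -0.1, 88.5]
wrist_force: [0.9, 0.6, -0.2]
opening: 0.0851
grasp_force: 0.0
```

>>> servo_tool --rows '[{"offset":[0,0,-0.5],"yaw":0,"claw":0},{"offset":[0,0,-1],"yaw":0,"claw":0},{"offset":[0,0,-1],"yaw":0,"claw":0},{"offset":[0,0,-1],"yaw":0,"claw":0},{"offset":[0,0,-1],"yaw":0,"claw":0}]'

```text
time: 11.08
ee_pos: [0.4727, 0.3097, 0.2491]
tcp_rot: [-179.9, 0.1, 88.5]
wrist_force: [-0.8, 0.7, -0.2]
opening: 0.0855
grasp_force: 0.0
```

Run:
```python
from h import *
p,d,i,T,o=wrist("w3");print(o["time"],o["ee_pos"],o["tcp_rot"])
```

```text
11.075 [0.47266118 0.30966418 0.24906539] [-1.79902118e+02  6.60120175e-02  8.85200639e+01]
```

View pics/w3.png

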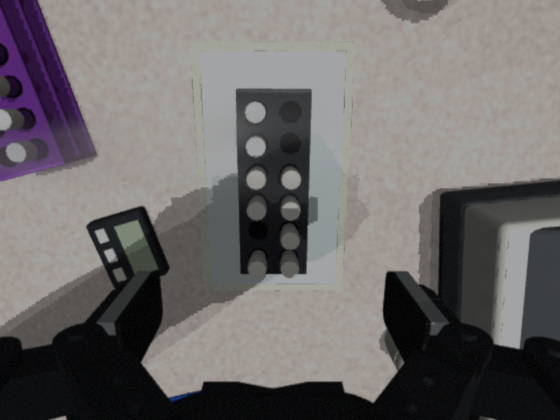

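Rack stands on the pad: top corners (237,89), (312,89), (307,274), (240,274); pad outer corners (193,44), (353,43), (343,290), (203,290). Measuring both in this same view.

Run:
```python
from h import *
z=np.load("pics/w3.npz");p=z["p"].astype(int);i=camera_info("wrist");T=z["T"];X=cloud(i,z["d"],T)
m=((p.max(2)<75)&(X[...,2]>.045)).astype(np.uint8);m[:70]=0;m[285:]=0;m[:,:225]=0;m[:,325:]=0
m=cv2.morphologyEx(m,cv2.MORPH_CLOSE,np.ones((25,25)))
c=max(cv2.findContours(m,0,2)[0],key=cv2.contourArea)
print("rack",cv2.minAreaRect((onz(i,c[:,0],.06,T)[:,:2]*1000).astype(np.float32)),cv2.boundingRect(c))
m=((p[...,2]-p[...,0])>0).astype(np.uint8);m[:30]=0;m[300:]=0;m[:,:180]=0;m[:,365:]=0
m=cv2.morphologyEx(m,cv2.MORPH_OPEN,np.ones((5,5)));c=max(cv2.findContours(m,0,2)[0],key=cv2.contourArea)
print("pad",cv2.minAreaRect((onz(i,c[:,0],.0015,T)[:,:2]*1000).astype(np.float32)),cv2.boundingRect(c))
W=onz(i,[(193,44),(353,43),(343,290),(203,290)],.0015,T)*1000;print(W.round(),W.mean(0))
W=onz(i,[(237,89),(312,89),(307,274),(240,274)],.06,T)*1000;print(W.round(),W.mean(0))
```

```text
rack ((473.42877197265625, 311.219970703125), (157.34555053710938, 59.96437454223633), 88.51764678955078) (236, 91, 75, 183)
pad ((472.6715087890625, 309.7737731933594), (233.7148895263672, 134.27932739257812), 88.63831329345703) (201, 51, 144, 233)
[[403. 434.   2.]
 [549. 431.   2.]
 [546. 183.   2.]
 [393. 186.   2.]] [472.99543004 308.69365441   1.5       ]
[[447. 392.  60.]
 [506. 391.  60.]
 [502. 231.  60.]
 [441. 232.  60.]] [473.96914795 311.50234408  60.        ]
```

Rack is within about 1.5 mm and 0.2° of the pad's middle and line, so it stays. Now on to the knob.

>>> servo_tool --rows '[{"offset":[-0.2,0.1,0],"yaw":0.055,"claw":0},{"offset":[-0.4,0.2,0],"yaw":0.11,"claw":0},{"offset":[-0.6,0.3,0],"yaw":0.165,"claw":0},{"offset":[-0.8,0.3,0],"yaw":0.22,"claw":0},{"offset":[-1,0.3,0],"yaw":0.275,"claw":0},{"offset":[-1,0.3,0],"yaw":0.33,"claw":0},{"offset":[-1,0.3,0],"yaw":0.385,"claw":0},{"offset":[-1,0.3,0],"yaw":0.44,"claw":0},{"offset":[-1,0.3,0],"yaw":0.468,"claw":0},{"offset":[-1,0.3,0],"yaw":0.468,"claw":0}]'

```text
time: 12.38
ee_pos: [0.519, 0.1109, 0.2495]
tcp_rot: [-176.8, 0.2, 10.5]
wrist_force: [-0.8, 0.3, -0.4]
opening: 0.0853
grasp_force: 0.0
```

>>> servo_tool --rows '[{"offset":[0,0.5,0],"yaw":0,"claw":0},{"offset":[0,1,0],"yaw":0,"claw":0}]'

```text
time: 12.62
ee_pos: [0.5376, 0.0137, 0.2443]
tcp_rot: [-176.8, 0.2, 10.8]
wrist_force: [0.2, -0.7, -0.8]
opening: 0.0854
grasp_force: 0.0
```

>>> servo_tool --rows '[{"offset":[0,0.5,0],"yaw":0,"claw":0},{"offset":[0,1,0],"yaw":0,"claw":0}]'

```text
time: 12.88
ee_pos: [0.5562, -0.0849, 0.2386]
tcp_rot: [-176.8, 0.2, 10.8]
wrist_force: [-0.3, -0.2, 0.5]
opening: 0.0856
grasp_force: 0.0
```

>>> servo_tool --rows '[{"offset":[0.2,0.3,0],"yaw":0,"claw":0},{"offset":[0.3,0.4,0],"yaw":0,"claw":0},{"offset":[0.3,0.4,0],"yaw":0,"claw":0},{"offset":[0.3,0.4,0],"yaw":0,"claw":0}]'

```text
time: 13.38
ee_pos: [0.5926, -0.1168, 0.2366]
tcp_rot: [-176.8, 0.2, 10.7]
wrist_force: [-0.1, 0.6, 1.3]
opening: 0.0855
grasp_force: 0.0
```

Run:
```python
from h import *
p,d,i,T,o=wrist("w4");print(o["time"],o["ee_pos"],o["tcp_rot"])
```

```text
13.375 [ 0.59260551 -0.11679166  0.23659335] [-176.78378443    0.21049074   10.73405808]
```

View pics/w4.png

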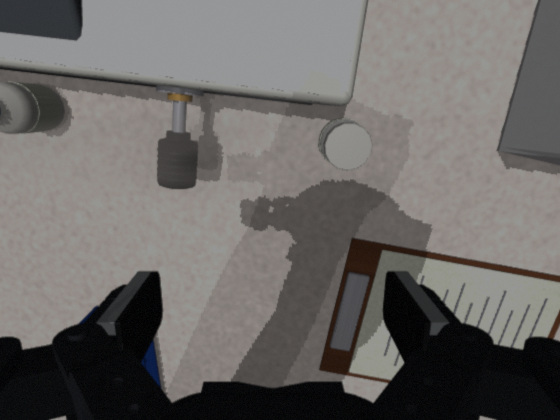

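View: knob at (178,160), rod up to the face at (178,97), bottle (15,107), jar (347,146). The tool is tilted by 3° and farther over than commanded, so I check the joints.

Run:
```python
from h import *
o=get_obs();print(o["q"].round(1),o["ee_pos"],o["tcp_rot"])
import workcell;print([n for n in dir(workcell) if not n.startswith("_")])
```

```text
[-12.4  13.7  18.1  95.8   2.9 156.8] [ 0.59257379 -0.11678888  0.23686927] [-176.79335346    0.18373598   10.73795674]
['PlanningError', 'camera', 'camera_info', 'get_obs', 'job_done', 'tip_extent']
```

Run:
```python
from h import *
z=np.load("pics/w4.npz");p=z["p"].astype(int);i=camera_info("wrist");T=z["T"];X=cloud(i,z["d"],T)
print("tip",tip_extent)
m=((p.max(2)<95)&(X[...,2]>.05)).astype(np.uint8);m[:125]=0;m[200:]=0;m[:,:145]=0;m[:,210:]=0
print("bbox",cv2.boundingRect(m))
for r in range(140,188,8):
    u=np.flatnonzero(m[r]);print(r,u.min(),u.max(),onz(i,[(u.min()+u.max())/2,r],.07,T).round(4), X[r,178].round(4))
for r in (105,110,115,120,125):
    print(r,p[r,168:192].max(1),X[r,179].round(4))
print("front",onz(i,[(178,187),(178,188)],.085,T).round(4))
# face: cloud points near z .06-.11 with x 0.62..0.68
s=(X[...,2]>.05)&(X[...,2]<.1)&(X[...,0]>.63)&(X[...,0]<.69)&(X[...,1]<.09)&(X[...,1]>-.13)
q=X[s];print(len(q))
e=onz(i,[(30,66),(100,74),(300,100),(340,104)],.12,T);print(e.round(4),np.polyfit(e[:,1],e[:,0],1))
```

```text
tip 0.022
bbox (157, 125, 45, 64)
140 159 192 [[ 0.6187 -0.0253  0.07  ]] [ 0.6205 -0.0299  0.0793]
148 158 197 [[ 0.6129 -0.0276  0.07  ]] [ 0.6157 -0.0325  0.0859]
156 158 197 [[ 0.6067 -0.0283  0.07  ]] [ 0.6098 -0.033   0.0855]
164 158 197 [[ 0.6005 -0.029   0.07  ]] [ 0.6039 -0.0337  0.0854]
172 158 196 [[ 0.5941 -0.0294  0.07  ]] [ 0.5977 -0.0342  0.0845]
180 158 195 [[ 0.5876 -0.0297  0.07  ]] [ 0.5918 -0.0351  0.0854]
105 [147 145 144 143 134 107 113 120 124 132 135 133 122 113 105  96  83  74
 100 141 145 144 142 132] [ 0.6455 -0.0269  0.0764]
110 [143 144 144 140 125 109 114 119 124 131 135 129 119 113 105  94  84  82
 109 142 146 145 146 147] [ 0.6418 -0.0269  0.0752]
115 [144 144 143 134 118 109 116 121 127 132 133 126 117 112 103  94  83  87
 118 137 141 142 144 142] [ 0.6383 -0.0275  0.0756]
120 [136 136 135 130 114 109 116 120 124 130 130 124 116 111 101  94  86  96
 133 141 141 141 142 140] [ 0.6347 -0.0278  0.0753]
125 [141 141 139 130 110 111 118 120 126 130 128 121 113 107 100  92  85  98
 137 141 139 140 139 139] [ 0.6311 -0.0285  0.0761]
front [[ 0.5864 -0.0357  0.085 ]
 [ 0.5856 -0.0357  0.085 ]]
910
[[ 0.6538  0.0547  0.12  ]
 [ 0.6572  0.0109  0.12  ]
 [ 0.6651 -0.1127  0.12  ]
 [ 0.6673 -0.1369  0.12  ]] [-0.06854784  0.65768258]
```

>>> servo_tool --rows '[{"offset":[0.1,-0.4,0],"yaw":-0.055,"claw":0},{"offset":[0.15,-0.84,0],"yaw":-0.11,"claw":0},{"offset":[0.15,-0.84,0],"yaw":-0.165,"claw":0},{"offset":[0.15,-0.84,0],"yaw":-0.22,"claw":0},{"offset":[0.15,-0.84,0],"yaw":-0.275,"claw":0},{"offset":[0.15,-0.84,0],"yaw":-0.33,"claw":0},{"offset":[0.15,-0.84,0],"yaw":-0.385,"claw":0},{"offset":[0.15,-0.84,0],"yaw":-0.44,"claw":0},{"offset":[0.15,-0.84,0],"yaw":-0.48,"claw":0},{"offset":[0.15,-0.84,0],"yaw":-0.48,"claw":0}]'

```text
time: 14.68
ee_pos: [0.5917, -0.0318, 0.2418]
tcp_rot: [-179.6, -3.2, 97.1]
wrist_force: [0.2, 0.3, 0.1]
opening: 0.0854
grasp_force: 0.0
```

>>> servo_tool --rows '[{"offset":[0,0,0],"yaw":-0.055,"claw":0},{"offset":[0,0,0],"yaw":-0.11,"claw":0},{"offset":[0,0,0],"yaw":-0.165,"claw":0},{"offset":[0,0,0],"yaw":-0.22,"claw":0},{"offset":[0,0,0],"yaw":-0.275,"claw":0},{"offset":[0,0,0],"yaw":-0.33,"claw":0},{"offset":[0,0,0],"yaw":-0.385,"claw":0},{"offset":[0,0,0],"yaw":-0.44,"claw":0},{"offset":[0,0,0],"yaw":-0.484,"claw":0},{"offset":[0,0,0],"yaw":-0.484,"claw":0}]'

```text
time: 15.92
ee_pos: [0.5919, -0.0321, 0.2416]
tcp_rot: [176.8, -0.5, -176.0]
wrist_force: [-0.6, 0.4, 0.8]
opening: 0.0851
grasp_force: 0.0
```

Run:
```python
from h import *
o=get_obs();print(o["time"],o["q"].round(1),o["ee_pos"],o["tcp_rot"]);M=R.from_euler("xyz",o["tcp_rot"],degrees=True).as_matrix();print(M.round(4))
t=np.array([.598,-.0293,.078]);print("offset",(M.T@(t-o["ee_pos"])).round(4))
```

```text
15.925 [-4.5 11.7 16.3 95.5  3.1 -8.5] [ 0.59193831 -0.03210921  0.24163015] [ 176.8342544    -0.53229879 -175.97079765]
[[-0.9975 -0.0696 -0.0131]
 [-0.0703  0.996   0.0544]
 [ 0.0093  0.0552 -0.9984]]
offset [-0.0078 -0.0067  0.1634]
```

>>> servo_tool --rows '[{"offset":[-0.08,-0.07,0.3],"yaw":0,"claw":0},{"offset":[-0.08,-0.07,0.6],"yaw":0,"claw":0},{"offset":[-0.08,-0.07,0.9],"yaw":0,"claw":0},{"offset":[-0.08,-0.07,1],"yaw":0,"claw":0}]'

```text
time: 16.42
ee_pos: [0.5984, -0.0331, 0.1393]
tcp_rot: [176.8, -0.7, -176.0]
wrist_force: [-0.1, -0.3, 0.4]
opening: 0.0857
grasp_force: 0.0
```

>>> servo_tool --rows '[{"offset":[0,0,0.2],"yaw":0,"claw":0},{"offset":[0,0,0.4],"yaw":0,"claw":0},{"offset":[0,0,0.6],"yaw":0,"claw":0},{"offset":[0,0,0.63],"yaw":0,"claw":0},{"offset":[0,0,0.63],"yaw":0,"claw":0}]'

```text
time: 17.05
ee_pos: [0.5988, -0.0299, 0.0793]
tcp_rot: [176.8, -0.5, -175.9]
wrist_force: [0.1, 0.3, 0.3]
opening: 0.0856
grasp_force: 0.0
```

>>> servo_tool --rows '[{"offset":[0,0,0],"yaw":0,"claw":0.4},{"offset":[0,0,0],"yaw":0,"claw":0.7},{"offset":[0,0,0],"yaw":0,"claw":0.8},{"offset":[0,0,0],"yaw":0,"claw":0.8},{"offset":[0,0,0],"yaw":0,"claw":0.8},{"offset":[0,0,0],"yaw":0,"claw":0.8}]' --squeeze 50

```text
time: 17.8
ee_pos: [0.5986, -0.0303, 0.0788]
tcp_rot: [176.9, -0.5, -175.8]
wrist_force: [-0.9, -3.0, 5.7]
opening: 0.0284
grasp_force: 49.4
```

>>> servo_tool --rows '[{"offset":[-0.02,0,0],"yaw":0,"claw":0.8},{"offset":[-0.04,0,0],"yaw":0,"claw":0.8},{"offset":[-0.06,0,0],"yaw":0,"claw":0.8},{"offset":[-0.08,0,0],"yaw":0,"claw":0.8},{"offset":[-0.08,0,0],"yaw":0,"claw":0.8}]'

```text
time: 18.42
ee_pos: [0.6069, -0.0296, 0.0788]
tcp_rot: [176.9, -0.5, -175.8]
wrist_force: [0.4, -2.2, 4.2]
opening: 0.0285
grasp_force: 49.5
```

>>> servo_tool --rows '[{"offset":[-0.02,0,0],"yaw":0,"claw":0.8},{"offset":[-0.04,0,0],"yaw":0,"claw":0.8},{"offset":[-0.04,0,0],"yaw":0,"claw":0.8}]'

```text
time: 18.8
ee_pos: [0.6108, -0.0293, 0.0787]
tcp_rot: [176.9, -0.5, -175.8]
wrist_force: [-0.8, -2.7, 5.7]
opening: 0.0279
grasp_force: 49.5
```

>>> servo_tool --rows '[{"offset":[-0.015,0,0],"yaw":0,"claw":0.8},{"offset":[-0.015,0,0],"yaw":0,"claw":0.8}]'

```text
time: 19.05
ee_pos: [0.6123, -0.0292, 0.0788]
tcp_rot: [176.9, -0.5, -175.8]
wrist_force: [-0.7, -2.5, 5.8]
opening: 0.0287
grasp_force: 49.5
```

>>> servo_tool --rows '[{"offset":[-0.015,0,0],"yaw":0,"claw":0.8},{"offset":[-0.015,0,0],"yaw":0,"claw":0.8}]'

```text
time: 19.3
ee_pos: [0.6138, -0.0291, 0.0788]
tcp_rot: [176.9, -0.5, -175.8]
wrist_force: [0.2, -1.9, 5.4]
opening: 0.0285
grasp_force: 49.5
```

>>> servo_tool --rows '[{"offset":[-0.015,0,0],"yaw":0,"claw":0.8},{"offset":[-0.015,0,0],"yaw":0,"claw":0.8}]'

```text
time: 19.55
ee_pos: [0.6155, -0.0289, 0.0788]
tcp_rot: [176.9, -0.5, -175.8]
wrist_force: [0.9, -2.2, 6.2]
opening: 0.0283
grasp_force: 49.5
```

>>> servo_tool --rows '[{"offset":[-0.015,0,0],"yaw":0,"claw":0.8},{"offset":[-0.015,0,0],"yaw":0,"claw":0.8}]'

```text
time: 19.8
ee_pos: [0.6173, -0.0288, 0.0788]
tcp_rot: [176.9, -0.4, -175.8]
wrist_force: [2.3, -2.2, 4.4]
opening: 0.0286
grasp_force: 49.4
```

>>> servo_tool --rows '[{"offset":[-0.015,0,0],"yaw":0,"claw":0.8},{"offset":[-0.015,0,0],"yaw":0,"claw":0.8}]'

```text
time: 20.05
ee_pos: [0.6191, -0.0287, 0.0787]
tcp_rot: [176.9, -0.4, -175.8]
wrist_force: [5.5, -2.3, 3.5]
opening: 0.0282
grasp_force: 49.3
```

The rod is now pulling inward, so a notch is just ahead.

>>> servo_tool --rows '[{"offset":[-0.01,0,0],"yaw":0,"claw":0.8},{"offset":[-0.01,0,0],"yaw":0,"claw":0.8}]'

```text
time: 20.3
ee_pos: [0.6201, -0.0286, 0.0788]
tcp_rot: [176.9, -0.4, -175.8]
wrist_force: [6.0, -2.5, 4.9]
opening: 0.0283
grasp_force: 49.4
```

>>> servo_tool --rows '[{"offset":[-0.01,0,0],"yaw":0,"claw":0.8},{"offset":[-0.01,0,0],"yaw":0,"claw":0.8}]'

```text
time: 20.55
ee_pos: [0.6204, -0.0286, 0.0787]
tcp_rot: [176.9, -0.5, -175.8]
wrist_force: [1.8, -3.0, 7.0]
opening: 0.0288
grasp_force: 49.5
```

>>> servo_tool --rows '[{"offset":[-0.01,0,0],"yaw":0,"claw":0.8},{"offset":[-0.01,0,0],"yaw":0,"claw":0.8}]'

```text
time: 20.8
ee_pos: [0.6207, -0.0286, 0.0787]
tcp_rot: [176.9, -0.5, -175.8]
wrist_force: [-2.7, -3.2, 9.1]
opening: 0.0283
grasp_force: 49.8
```

>>> servo_tool --rows '[{"offset":[-0.01,0,0],"yaw":0,"claw":0.8},{"offset":[-0.01,0,0],"yaw":0,"claw":0.8}]'

```text
time: 21.05
ee_pos: [0.621, -0.0285, 0.0787]
tcp_rot: [176.9, -0.6, -175.8]
wrist_force: [-7.0, -4.3, 11.3]
opening: 0.0289
grasp_force: 50.0
```

>>> servo_tool --rows '[{"offset":[-0.01,0,0],"yaw":0,"claw":0.8},{"offset":[-0.01,0,0],"yaw":0,"claw":0.8}]'

```text
time: 21.3
ee_pos: [0.622, -0.0284, 0.0787]
tcp_rot: [176.9, -0.6, -175.8]
wrist_force: [-6.2, -3.6, 10.4]
opening: 0.0284
grasp_force: 50.0
```

>>> servo_tool --rows '[{"offset":[-0.01,0,0],"yaw":0,"claw":0.8},{"offset":[-0.01,0,0],"yaw":0,"claw":0.8}]'

```text
time: 21.55
ee_pos: [0.6221, -0.0284, 0.0786]
tcp_rot: [176.9, -0.7, -175.8]
wrist_force: [-11.8, -4.1, 14.1]
opening: 0.0282
grasp_force: 50.2
```

>>> servo_tool --rows '[{"offset":[-0.015,0,0],"yaw":0,"claw":0.8},{"offset":[-0.03,0,0],"yaw":0,"claw":0.8},{"offset":[-0.03,0,0],"yaw":0,"claw":0.8}]'

```text
time: 21.92
ee_pos: [0.6223, -0.0284, 0.0785]
tcp_rot: [176.8, -1.1, -175.8]
wrist_force: [-28.0, -5.5, 22.6]
opening: 0.0284
grasp_force: 51.1
```

Hard stop confirmed. I ease back to the notch and let go.

>>> servo_tool --rows '[{"offset":[0.03,0,0],"yaw":0,"claw":0.8},{"offset":[0.06,0,0],"yaw":0,"claw":0.8},{"offset":[0.06,0,0],"yaw":0,"claw":0.8}]'

```text
time: 22.3
ee_pos: [0.6206, -0.0286, 0.0787]
tcp_rot: [176.9, -0.5, -175.8]
wrist_force: [-3.4, -4.4, 8.8]
opening: 0.0286
grasp_force: 49.9
```

>>> servo_tool --rows '[{"offset":[0,0,0],"yaw":0,"claw":0.4},{"offset":[0,0,0],"yaw":0,"claw":0.2},{"offset":[0,0,0],"yaw":0,"claw":0.2},{"offset":[0,0,0],"yaw":0,"claw":0.2},{"offset":[0,0,0],"yaw":0,"claw":0.2},{"offset":[0,0,0],"yaw":0,"claw":0.2},{"offset":[0,0,0],"yaw":0,"claw":0.2},{"offset":[0,0,0],"yaw":0,"claw":0.2}]'

```text
time: 23.3
ee_pos: [0.6209, -0.0283, 0.078]
tcp_rot: [176.8, -0.5, -175.8]
wrist_force: [1.5, -0.4, -0.2]
opening: 0.0685
grasp_force: 0.0
```

Run:
```python
from h import *
p,d,i,T,o=wrist("w5");print(o["time"],o["ee_pos"],o["wrist_force"])
```

```text
23.3 [ 0.6209075  -0.02827554  0.07800542] [ 1.50577285 -0.35525873 -0.16663303]
```

View pics/w5.png

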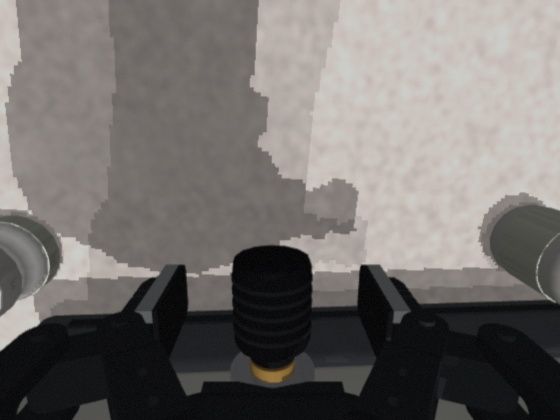

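Knob (272,305) is free, midway between the open fingers, with the rod home. Now regrip and pull two clicks.

>>> servo_tool --rows '[{"offset":[0,0,0],"yaw":0,"claw":0.6},{"offset":[0,0,0],"yaw":0,"claw":0.8},{"offset":[0,0,0],"yaw":0,"claw":0.8},{"offset":[0,0,0],"yaw":0,"claw":0.8},{"offset":[0,0,0],"yaw":0,"claw":0.8},{"offset":[0,0,0],"yaw":0,"claw":0.8}]'

```text
time: 24.1
ee_pos: [0.6209, -0.0285, 0.0782]
tcp_rot: [176.9, -0.5, -175.8]
wrist_force: [-0.6, -3.3, 3.9]
opening: 0.0282
grasp_force: 49.6
```

>>> servo_tool --rows '[{"offset":[0.02,0,0],"yaw":0,"claw":0.8},{"offset":[0.05,0,0],"yaw":0,"claw":0.8},{"offset":[0.08,0,0],"yaw":0,"claw":0.8},{"offset":[0.11,0,0],"yaw":0,"claw":0.8},{"offset":[0.14,0,0],"yaw":0,"claw":0.8},{"offset":[0.17,0,0],"yaw":0,"claw":0.8},{"offset":[0.19,0,0],"yaw":0,"claw":0.8},{"offset":[0.19,0,0],"yaw":0,"claw":0.8}]'

```text
time: 25.1
ee_pos: [0.6012, -0.03, 0.0782]
tcp_rot: [176.9, -0.6, -175.8]
wrist_force: [-3.7, -5.4, 4.4]
opening: 0.0285
grasp_force: 49.9
```

>>> servo_tool --rows '[{"offset":[0.03,0,0],"yaw":0,"claw":0.8},{"offset":[0.03,0,0],"yaw":0,"claw":0.8}]'

```text
time: 25.35
ee_pos: [0.5988, -0.0302, 0.0782]
tcp_rot: [176.9, -0.5, -175.8]
wrist_force: [0.5, -5.4, 3.0]
opening: 0.0281
grasp_force: 49.8
```

>>> servo_tool --rows '[{"offset":[0.02,0,0],"yaw":0,"claw":0.8},{"offset":[0.04,0,0],"yaw":0,"claw":0.8},{"offset":[0.07,0,0.002],"yaw":0,"claw":0.8},{"offset":[0.1,0,0.002],"yaw":0,"claw":0.8},{"offset":[0.13,0,0.002],"yaw":0,"claw":0.8},{"offset":[0.16,0,0.002],"yaw":0,"claw":0.8},{"offset":[0.18,0,0.002],"yaw":0,"claw":0.8},{"offset":[0.18,0,0.002],"yaw":0,"claw":0.8}]'

```text
time: 26.35
ee_pos: [0.5805, -0.0315, 0.0782]
tcp_rot: [176.9, -0.6, -175.8]
wrist_force: [-1.3, -6.5, 3.2]
opening: 0.0284
grasp_force: 50.0
```

>>> servo_tool --rows '[{"offset":[0.015,0,0],"yaw":0,"claw":0.8},{"offset":[0.015,0,0],"yaw":0,"claw":0.8}]'

```text
time: 26.6
ee_pos: [0.5786, -0.0317, 0.0782]
tcp_rot: [176.9, -0.6, -175.8]
wrist_force: [-4.3, -6.2, 5.3]
opening: 0.0283
grasp_force: 50.2
```

>>> servo_tool --rows '[{"offset":[0.015,0,0],"yaw":0,"claw":0.8},{"offset":[0.015,0,0],"yaw":0,"claw":0.8}]'

```text
time: 26.85
ee_pos: [0.5772, -0.0318, 0.0782]
tcp_rot: [176.9, -0.6, -175.8]
wrist_force: [-3.3, -6.4, 4.8]
opening: 0.0282
grasp_force: 50.1
```

>>> servo_tool --rows '[{"offset":[0.006,0,0],"yaw":0,"claw":0.8},{"offset":[0.006,0,0],"yaw":0,"claw":0.8}]'

```text
time: 27.1
ee_pos: [0.5771, -0.0318, 0.0782]
tcp_rot: [176.9, -0.6, -175.8]
wrist_force: [-0.4, -5.1, 3.0]
opening: 0.0287
grasp_force: 50.0
```

It sits in the third notch: 44 mm out from home, and the pull force has fallen to nothing. Release and rise.

>>> servo_tool --rows '[{"offset":[0,0,0],"yaw":0,"claw":0.4},{"offset":[0,0,0],"yaw":0,"claw":0},{"offset":[0,0,0],"yaw":0,"claw":0},{"offset":[0,0,0],"yaw":0,"claw":0},{"offset":[0,0,0],"yaw":0,"claw":0},{"offset":[0,0,-0.1],"yaw":0,"claw":0},{"offset":[0,0,-0.3],"yaw":0,"claw":0},{"offset":[0,0,-0.6],"yaw":0,"claw":0},{"offset":[0,0,-1],"yaw":0,"claw":0},{"offset":[0,0,-1],"yaw":0,"claw":0}]'

```text
time: 28.35
ee_pos: [0.5802, -0.0372, 0.1823]
tcp_rot: [176.9, -0.2, -175.8]
wrist_force: [-0.7, -0.4, -0.5]
opening: 0.0856
grasp_force: 0.0
```

>>> servo_tool --rows '[{"offset":[0.2,0,-0.3],"yaw":0,"claw":0},{"offset":[0.5,0,-0.7],"yaw":0,"claw":0},{"offset":[1,0,-1],"yaw":0,"claw":0},{"offset":[1,0,-1],"yaw":0,"claw":0},{"offset":[1,0,-1],"yaw":0,"claw":0}]'

```text
time: 28.98
ee_pos: [0.4806, -0.0497, 0.2784]
tcp_rot: [176.8, -0.5, -175.8]
wrist_force: [0.8, -0.5, -0.7]
opening: 0.0853
grasp_force: 0.0
```

Run:
```python
from h import *
p,d=camera("scene");i=camera_info("scene")
c=cv2.resize(p[120:300,200:460,::-1],None,fx=3,fy=3,interpolation=cv2.INTER_CUBIC);cv2.imwrite("pics/s2.png",c)
X=cloud(i,d);z=np.load("pics/scene0.npz");X0=cloud(i,z["d"])
for n,(Y,im) in dict(now=(X,p),before=(X0,z["p"])).items():
    s=(Y[...,2]>.065)&(Y[...,2]<.09)&(abs(Y[...,1]+.03)<.03)&(Y[...,0]>.535)&(Y[...,0]<.645)&(im.max(2)<70);q=Y[s]
    print(n,s.sum(),np.percentile(q,[2,50,98],axis=0).round(4).tolist())
print(get_obs()["time"])
```

```text
now 97 [[0.568, -0.044, 0.0728], [0.5872, -0.0339, 0.0826], [0.6038, -0.0215, 0.0874]]
before 101 [[0.5913, -0.0424, 0.0728], [0.6092, -0.0322, 0.0824], [0.6255, -0.0199, 0.0884]]
29.025
```

View pics/s2.png

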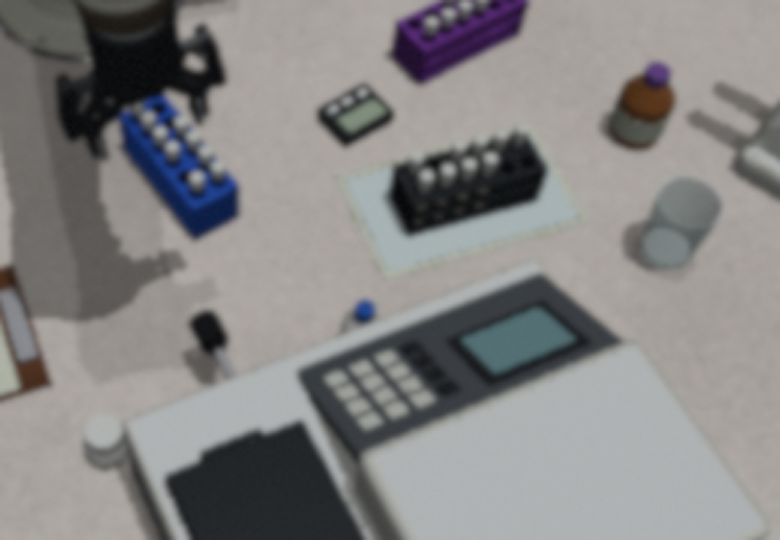

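Rack (465,185) stands in the middle of the pad, the knob (208,330) is pulled out, and everything else is in place. The knob is 22 mm farther out than at the start, which agrees with the gripper's travel, so it stayed put after release.

```bash
python3 -c "
from workcell import *
print(job_done())"
```

```text
the job is handed in; nothing more can be done
None
```

The job is handed in at about 29 s: the black rack was slid to within about 1.5 mm and 0.2° of the bench pad's middle and line. The knob was then pushed to its stop, released at cell 1, pulled out two clicks to cell 3 and let go.

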